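Unclamp the forged bracket with a ratchet and send it down the tipping tray

TASK

Work the red ratchet handle back and forth between its two yellow posts until the orange clamp strap has climbed and its toe is well clear above the forged bracket. Then slide the bracket along its channel onto the pivoting tray so that its own weight tips the tray and it slides down the chute to rest against the yellow stop; do not touch the tray with the robot, and leave the other tools on the bench alone.

Things in the scene. Friction and masses are not known exactly. Their poses are not given: they have to be found in the camera images.
- fixture: Fixed green-and-steel clamping fixture, 0.42 m long, placed anew each run. Origin: on the bench under the middle of the channel where the bracket starts. y runs along the channel to tray and chute, -x to the ratchet handle, z up. Channel floor at z 140 mm, y -63 to +62 mm, between 10 mm high side rails 54 mm apart; then the tray (y 66 to 200 mm), then the chute.
- ratchet_axis (a point): Centre of the ratchet head (62 mm diameter; its steel boss tops out 228 mm above the bench) on the vertical screw axis, at fixture (-80, -34, 200) mm. The screw is driven through 15 teeth of 24 degrees, so part of a tooth is lost at each swing. It raises the strap 15 mm per full turn, up to a hard stop.
- ratchet (a joint): Handle angle about the screw axis, rad, counter-clockwise from above positive; 0: handle points along the fixture's -x. Yellow posts limit it to -0.66..+0.66. Turning it positive (its end moves to the fixture's -y) drives the screw and raises the strap, about 4 to 5 N at the grip; turning it negative only clicks back, about 1 N. It stays where it is left.
- handle_grip (a point): Middle of the handle's red grip, 118 mm from the screw axis, 200 mm above the bench. The grip is 72 mm long (82 to 154 mm from the axis), 20 mm wide and 20 mm high; the bench lies free below. Its x axis points to the screw axis.
- strap_toe (a point): Lower end of the round steel toe (10 mm diameter) under the nose of the orange strap (22 mm wide in fixture y, 14 mm thick, top 23.5 mm above the toe's end), at fixture x 0, y -34 mm. At the start it stands 4.5 to 7 mm deep in a 16 mm square hole of the bracket's flange. The flange's top is 152 mm above the bench; at full climb the toe's end is at 159 mm.
- bracket: Copper-brown L-bracket, 0.4 to 0.8 kg, loose in the channel. Origin: on the flange's underside. Flange 50 mm wide in x, y -50 to +60 mm, 12 mm thick, its y axis along the fixture's. An upright leg 12 mm thick (y 38 to 50 mm), 50 wide, stands on it, top 45 mm over the flange's underside; hole at y -34 mm. Centre of mass near y 15 mm. Pushed high it pitches forward: push low.
- bracket_leg (a point): Middle of the rear (-y) face of the bracket's upright leg, 28 mm above the channel floor: a place to push it towards +y. Between it and the strap there are 61 mm of free space.
- tray (a joint): Tilt of the pivoting aluminium tray, radians: 0 level (its counterweight holds it so when empty), 0.5 tipped fully towards the chute. It tips when the bracket's centre of mass is about 10 to 20 mm beyond the pivot, and swings back by itself when empty.
- tray_pivot (a point): Pivot line of the tray at the height of the level tray surface, at fixture (0, 115, 140) mm. Tray surface and chute are slick.
- chute_end (a point): Point on the chute's surface 63 mm up the slope from the middle of the yellow stop: where the bracket's origin comes to rest when its front edge is against the stop (the chute slopes 0.5 rad).
- hammer: Bystander: hammer lying on the bench.
- spanner: Bystander: open spanner lying on the bench.
- spare_bracket: Bystander: a dark steel bracket of the same shape, standing on the bench. Not to be moved.
- file: Bystander: file with a wooden handle, 0.2 m long.
- oil_can: Bystander: red can, 60 mm diameter, 120 mm high.
- brass_block: Bystander: brass block 60 x 40 x 30 mm.
- collar: Bystander: steel collar 60 mm diameter, 22 mm high.
Mind the look-alikes: they are no part of the job. What is shaped like the bracket but green is not meant.

How it is judged:
By the outcome, as a careful person would: the job done as asked, in the order asked, and still so for the second after the job is handed in, with the robot touching nothing.
It also fails if it takes over 72 s, if anything falls off the work surface, if the arm or the gripper's body presses on something with over 40 N, if the wrist force passes 120 N, or if a joint passes its speed limit or range.

ROBOT

A 7-joint arm with a two-finger parallel gripper is mounted at the origin on the work surface. World frame = base frame: x ahead of the robot, y to its left, z up, the work surface at z = 0. Lengths are in m, angles in rad, forces in N, time in s.
With the tool pointing down it reaches from about 0.425 to 0.875 m from the base axis. Payload 4.7 kg.
Tool frame: the origin (TCP) lies on the mounting face of the last link; the fingertips stand 182 mm ahead of it and the grasp point (between the pads) lies 164 mm ahead of it; x points along the fingers, y is the direction in which the jaws open and shut, and the axes are right-handed (so a half turn about x gives the same grasp; the last joint's range is limited). The gripper opens to 87 mm and grips with 3 to 60 N. Pads are 19 mm wide; open, the fingers measure 117 mm over their backs; the gripper's body (75 mm by 190 mm) begins 51 mm behind the grasp point.
Start: joints at [1.165, 0.321, -0.07, 1.45, 0.023, 1.371, -0.057], TCP at [0.265, -0.594, 0.405] pointing down, gripper open.
Joint ranges: [-2.86, 2.86], [-0.3, 2.09], [-1.38, 1.24], [0.06, 2.45], [-1.56, 4.7], [0.09, 2.05], [-2.69, 2.69]. Speed limits (rad/s): [2.57, 2.57, 3.14, 3.14, 3.14, 3.14, 3.14].

INTERFACE

Orientations are given as a rotation vector (axis times angle).
In Python, from bench import monitor, get_image, ctrl gives the robot as it stands.
- The arm moves only by the shell command python3 -m creep 'ROWS' [FORCE]. ROWS is JSON, a list of rows, each a list of 7 numbers: the shift along the tool's x, y, z in mm, then the turn, a rotation vector about the tool's x, y, z in rad, then the finger opening in mm, from 0 to 87. A call has 1 to 5 rows; each row shifts and turns the commanded pose from where the row before left it, along the tool's axes as they then stand; what a row does not reach is not made up. A row lasts 1/10 s, in which the tool goes at most 50 mm and 8.59 degrees, less where a joint would pass 70% of its speed; a pose out of reach is approached as far as the arm can. A call is refused whole if a number of a shift passes 50 or a number of a turn 0.15, either way. A call with a gripper value outside its range is refused whole. The fingers move at their own pace and stop on an object; FORCE is the grip in N (left out, the last holds). Time passes only in rows, so rows that do not move let the fingers close. It gives the time, the measured TCP pose, the force and the opening at its end, in the units of the state.
- monitor.get_state(): the state, without advancing time (a new reading comes with each control period).
- get_image(name): name is "scene" or "top" or "wrist"; returns a dict with "img" (480x640x3 uint8, red, green, blue), "mtx" (3x3 intrinsics, pixels), "D" ([k1, k2, p1, p2, k3] as OpenCV has them; the pictures are not rectified), "view" (4x4, takes a point from world to camera coordinates). Camera axes: x right, y up, looking along -z (the intrinsics and any distortion apply to the point x, -y, -z); pixel columns grow to the right and rows downward; lengths in m; the calibration is good to about 2 mm. A picture is of the moment at which its call begins. There is no depth.
- ctrl.close_job(): hands the job in, once; it reports no verdict.
The state is a dict: "time": time; "joint_positions": joint angles; "qd": joint speeds; "joint_torque": joint torques, N m; "position": TCP position; "tool_rot": TCP orientation; "ft_force": force on the tool from outside, world axes, zero at the start; "torque": the same for the moment, N m; "grip_width": opening from 0.0 (shut) to 1.0 (fully open).
Only numpy, scipy, OpenCV 4.12 (cv2) and the standard library are available. Lean on these libraries where they do the work, as an engineer would, in place of code of your own. Each camera call takes 0.05 s, during which the arm holds its last target.

## Working session

There is one attempt and no reset: what is moved stays moved. The work goes in short steps, Python scripts to look and compute and a shell command to move; the robot and the scene stay as the last step left them, time stands still between calls to the robot, and variables do not carry over. Pictures are saved under pics/ and viewed, and the job is handed in when it is done.

```bash
ls; mkdir -p pics
python3 - <<'E'
from bench import monitor,get_image
import cv2,json
for n in ["scene","top","wrist"]:
    d=get_image(n); cv2.imwrite(f"pics/{n}0.png",d["img"][:,:,::-1]); print(n,d["mtx"].tolist(),d["D"],d["view"].tolist() if hasattr(d["view"],'tolist') else d["view"])
print(monitor.get_state())
E
```

```text
pics
scene [[550.2994270367157, 0.0, 316.6729963234603], [0.0, 550.2994270367157, 236.32747753904755], [0.0, 0.0, 1.0]] [0.02759697 0.         0.         0.         0.        ] [[0.6526725666978697, 0.7576399701331334, 0.0004430989494939922, -0.3253984062866621], [-0.5716756875036326, 0.4920887808323254, 0.6565329695424325, 0.17961845113420652], [0.4971975754137014, -0.4287543672496179, 0.7542971984351502, -1.6379631146559692], [0.0, 0.0, 0.0, 1.0]]
top [[535.4728931077581, 0.0, 318.06786797090035], [0.0, 535.4728931077581, 223.98143156769697], [0.0, 0.0, 1.0]] [-0.00821923  0.          0.          0.          0.        ] [[0.0244248223198368, -0.9993943736201957, -0.024785359205409897, 0.005423528428059951], [0.9915941899303709, 0.021068170533263358, 0.12766007475602237, -0.506362462228422], [-0.12706057827263453, -0.027695092826674615, 0.9915082406527674, -1.2586416827118578], [0.0, 0.0, 0.0, 1.0]]
wrist [[430.3629069469726, 0.0, 318.9677765102765], [0.0, 430.3629069469726, 241.7274646207503], [0.0, 0.0, 1.0]] [-0.0627111  0.         0.         0.         0.       ] [[0.40748277675
[... 240 characters left out ...]
, [0.0, 0.0, 0.0, 1.0]]
{'time': 0.15, 'joint_positions': array([ 1.16506767,  0.32165765, -0.07008721,  1.45141448,  0.02260111,
        1.3707886 , -0.05691132]), 'qd': array([-0.00029978, -0.00246228, -0.00037693, -0.00260168, -0.00110464,
        0.00256495, -0.00091632]), 'joint_torque': array([ 5.05146636e-04, -4.91795611e+01, -4.04615253e-01, -3.12877429e+01,
       -6.40997104e-02,  4.03870689e-02,  9.85501310e-05]), 'position': array([ 0.26485253, -0.59342376,  0.40389949]), 'tool_rot': array([ 1.99000253,  0.4255311 , -1.99080297]), 'ft_force': array([-0.2318167 , -0.33295956, -0.17562355]), 'torque': array([ 0.02397682,  0.01248836, -0.00712759]), 'grip_width': 0.9980237992996874}
```

View pics/scene0.png

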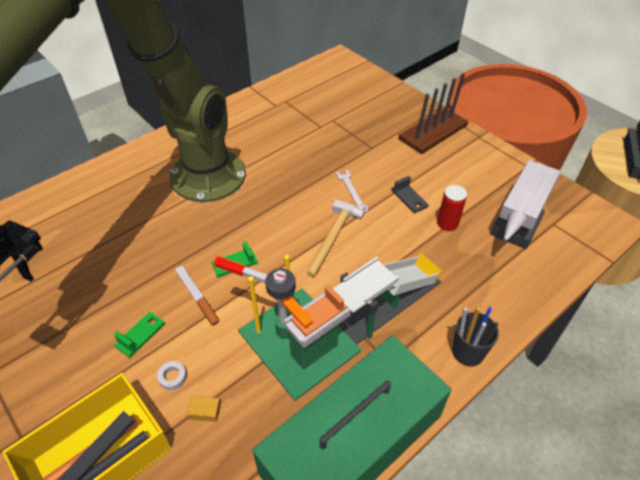

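View pics/top0.png

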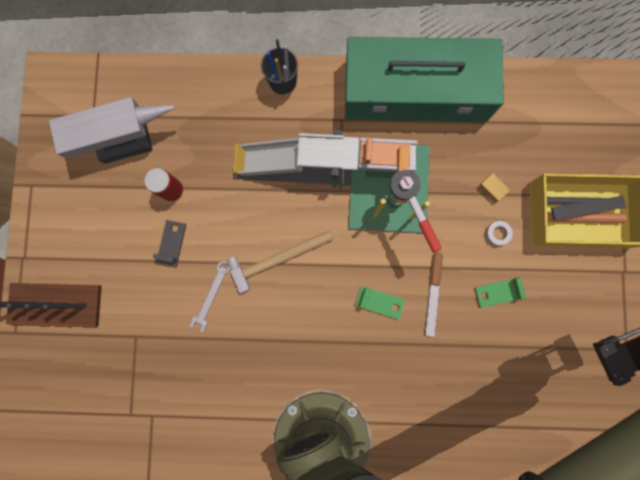

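View pics/wrist0.png

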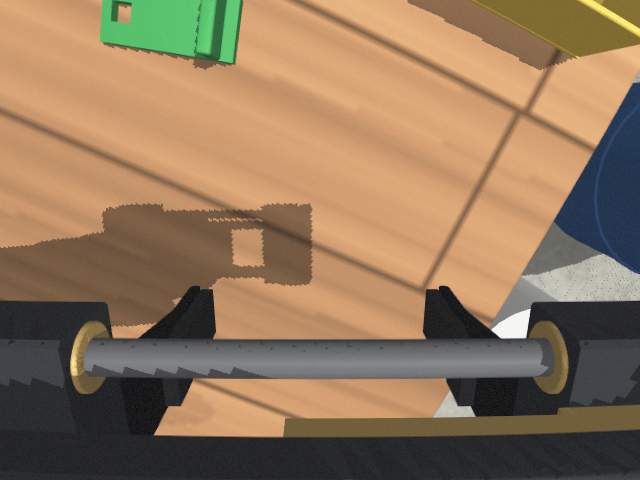

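Run:
```python
import cv2
a=cv2.imread("pics/top0.png"); cv2.imwrite("pics/topc.png",cv2.resize(a[120:270,225:455],None,fx=3.45,fy=3.45,interpolation=cv2.INTER_CUBIC))
a=cv2.imread("pics/scene0.png"); cv2.imwrite("pics/scenec.png",cv2.resize(a[225:400,205:445],None,fx=3.3,fy=3.3,interpolation=cv2.INTER_CUBIC))
```

```text
(no output)
```

View pics/topc.png

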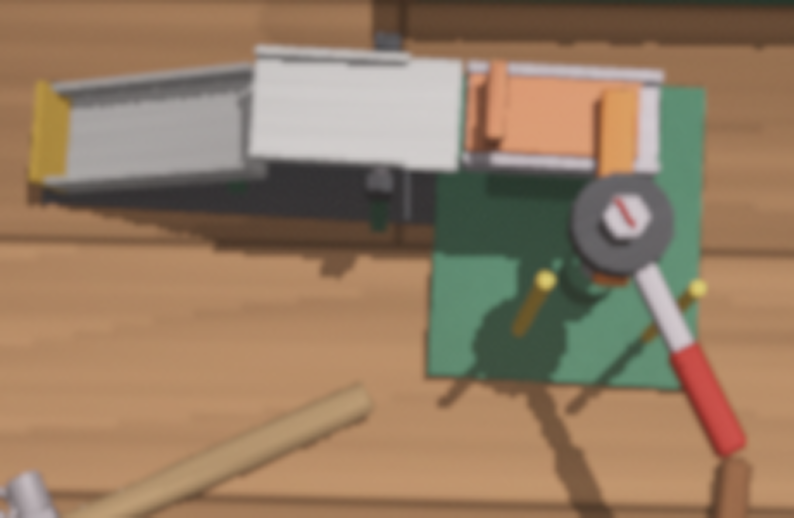

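View pics/scenec.png

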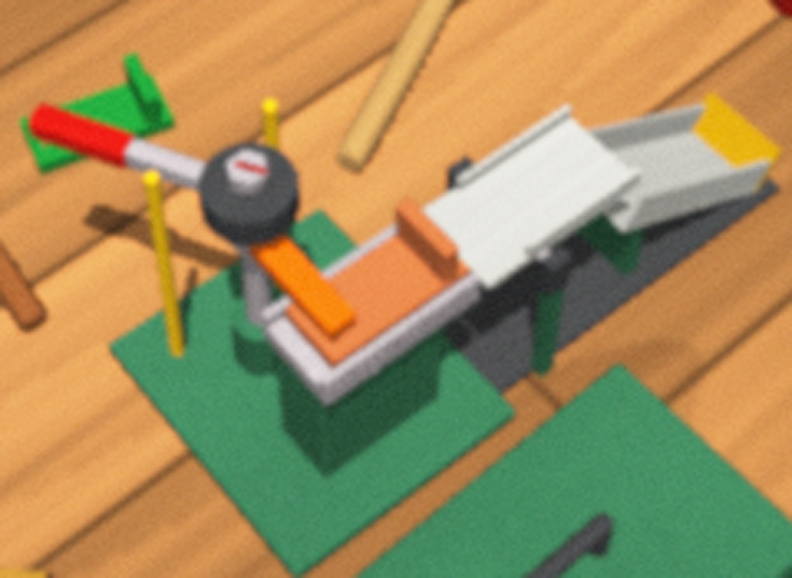

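```bash
cat > h.py <<'E'
import numpy as np, cv2, pickle, os
from scipy.optimize import least_squares
from scipy.spatial.transform import Rotation as R
def proj(d,P):
    P=np.atleast_2d(P); V=np.array(d["view"]); c=P@V[:3,:3].T+V[:3,3]
    c=c*[1,-1,-1]
    return cv2.projectPoints(c,np.zeros(3),np.zeros(3),np.array(d["mtx"]),np.array(d["D"],float))[0].reshape(-1,2)
def ray_z(d,uv,z):
    p=cv2.undistortPoints(np.array([[uv]],float),np.array(d["mtx"]),np.array(d["D"],float))[0,0]
    V=np.array(d["view"]); r=V[:3,:3].T@np.array([p[0],-p[1],-1]); o=-V[:3,:3].T@V[:3,3]
    return o+r*(z-o[2])/r[2]
def fx(p,P):
    P=np.atleast_2d(P)/1000.; c,s=np.cos(p[2]),np.sin(p[2])
    return np.c_[p[0]+c*P[:,0]-s*P[:,1],p[1]+s*P[:,0]+c*P[:,1],P[:,2]]
def inv(p,w):
    c,s=np.cos(p[2]),np.sin(p[2]); d=np.atleast_2d(w)-[p[0],p[1],0]
    return 1000*np.c_[c*d[:,0]+s*d[:,1],-s*d[:,0]+c*d[:,1],d[:,2]]
E
python3 - <<'E'
from h import *
from bench import get_image
T=get_image("top");S=get_image("scene")
t=lambda u,v:(np.array([u,v])/3.45+[225,120]); s=lambda u,v:(np.array([u,v])/3.3+[205,225])
obs=[(T,(-80,-34,228),t(627,216)),(T,(0,-63,150),t(661.5,122)),(T,(0,62,150),t(466,117)),(T,(0,200,140),t(251,108)),
(S,(-80,-34,228),s(247,168)),(S,(0,-63,150),s(298,355))]
f=lambda p:np.concatenate([proj(d,fx(p,P))[0]-uv for d,P,uv in obs])
r=least_squares(f,[.55,-.1,0]); print(r.x,f(r.x).reshape(-1,2).round(1))
p=r.x; np.save("fix.npy",p)
for uv in [(709,400),(733,452),(688,348)]:
    q=inv(p,ray_z(T,t(*uv),.205))[0]; print(q, np.hypot(q[0]+80,q[1]+34), np.arctan2(-(q[1]+34),-(q[0]+80)))
for d,n,o,k in((T,"top",(225,120),3.45),(S,"scene",(205,225),3.3)):
    im=cv2.imread(f"pics/{n}c.png")
    for P in [(x,y,150) for x in(-27,27) for y in(-63,62)]+[(x,y,140) for x in(-27,27) for y in(66,200)]+[(-80,-34,228),(0,115,140),(0,-34,170)]:
        u=(proj(d,fx(p,P))[0]-o)*k; cv2.circle(im,tuple(int(a) for a in u),4,(255,0,0),1)
    cv2.imwrite(f"pics/{n}o.png",im)
for g in [(709,400)]:print(ray_z(T,t(*g),.205))
for uv in [(545,280),(698,288)]: print([inv(p,ray_z(T,t(*uv),z))[0].round() for z in(.18,.215)])
E
```

```text
[ 0.6533052  -0.13487749 -0.01180474] [[-0.4 -1.1]
 [-1.6 -1.6]
 [-1.3 -1.8]
 [-0.6  0.2]
 [-2.2  0.5]
 [-3.  -1.3]]
[-188.28143692  -88.59873693  205.        ] 121.26785087543438 0.46702579164499614
[-219.06239073 -103.18066517  205.        ] 155.3200339543221 0.46162904163317453
[-157.20272659  -75.70649206  205.        ] 87.74789155399048 0.4953039311067764
[ 0.46399102 -0.22124749  0.205     ]
[array([-114.,    9.,  180.]), array([-120.,   12.,  215.])]
[array([-116.,  -86.,  180.]), array([-122.,  -80.,  215.])]
```

View pics/topo.png

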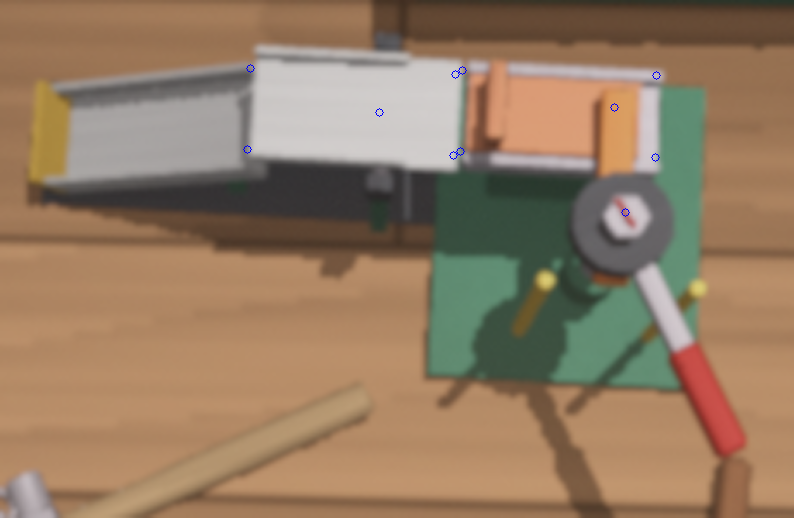

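View pics/sceneo.png

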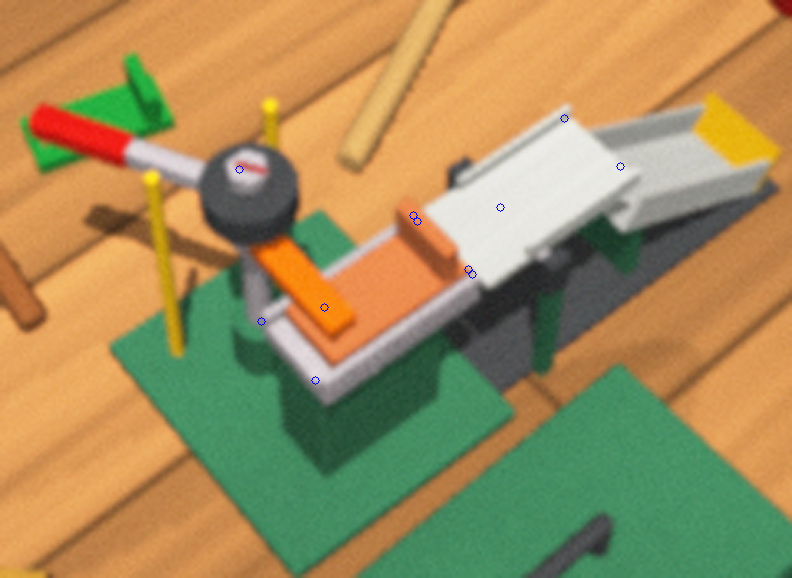

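```bash
cat >> h.py <<'E'
def tool(s): return R.from_rotvec(s["tool_rot"]).as_matrix(), np.array(s["position"])
def target(p,Pf,phi):
    """TCP pose for grasp point at fixture Pf(mm), tool x down, tool z along fixture heading phi"""
    a=p[2]+phi; z=np.array([np.cos(a),np.sin(a),0]); x=np.array([0,0,-1.]); y=np.cross(z,x)
    return np.c_[x,y,z], fx(p,Pf)[0]+[0,0,.164]
def delta(s,p,Pf,phi):
    Rt,P=target(p,Pf,phi); R0,P0=tool(s)
    return R0.T@(P-P0)*1000, R.from_matrix(R0.T@Rt).as_rotvec()
E
python3 - <<'E'
from h import *
from bench import monitor
s=monitor.get_state();p=np.load("fix.npy");R0,P0=tool(s);print(R0.round(3))
th=.47
for phi in (np.pi+th,th):
    g=np.array([-80,-34,198])+118*np.array([-np.cos(th),-np.sin(th),0])
    print(phi,[a.round(3) for a in delta(s,p,g,phi)], target(p,g,phi)[1])
print(fx(p,(-80,-34,200)))
E
```

```text
[[-0.     0.408 -0.913]
 [ 0.001 -0.913 -0.408]
 [-1.    -0.001  0.   ]]
3.611592653589793 [array([  42.443, -258.48 , -336.853]), array([-0.038,  0.   ,  0.001])] [ 0.46708085 -0.22012574  0.362     ]
0.47 [array([  42.443, -258.48 , -336.853]), array([ 3.103e+00,  1.000e-03, -0.000e+00])] [ 0.46708085 -0.22012574  0.362     ]
[[ 0.57290942 -0.16793077  0.2       ]]
```

```bash
python3 -m creep '[[-30,0,0,0,0,0,60],[0,-25,-33,-0.01,0,0,60],[0,-26,-34,-0.01,0,0,60],[0,-26,-34,-0.01,0,0,60],[0,-26,-34,-0.008,0,0,60]]' 20; python3 -m creep '[[0,-26,-34,0,0,0,60],[0,-26,-34,0,0,0,60],[0,-26,-34,0,0,0,60],[0,-26,-34,0,0,0,60],[0,-26,-34,0,0,0,60]]'; python3 -m creep '[[0,-25,-32,0,0,0,60],[0,0,0,0,0,0,60]]'
python3 - <<'E'
from h import *
from bench import monitor,get_image
s=monitor.get_state();p=np.load("fix.npy");th=.47
g=np.array([-80,-34,198])+118*np.array([-np.cos(th),-np.sin(th),0])
print(s["time"],[a.round(3) for a in delta(s,p,g,np.pi+th)],s["grip_width"],s["ft_force"])
for n in("wrist","top","scene"):
    d=get_image(n);cv2.imwrite(f"pics/{n}1.png",d["img"][:,:,::-1])
E
```

```text
time: 0.75
position: [0.3445, -0.4417, 0.4347]
tool_rot: [1.967, 0.458, -1.967]
ft_force: [1.6, -0.8, 0.1]
grip_width: 0.705
time: 1.25
position: [0.4394, -0.2498, 0.4349]
tool_rot: [1.967, 0.458, -1.967]
ft_force: [1.3, 0.3, 1.1]
grip_width: 0.688
time: 1.45
position: [0.4592, -0.2085, 0.4352]
tool_rot: [1.963, 0.469, -1.959]
ft_force: [0.0, 0.5, -0.6]
grip_width: 0.688
1.45 [array([73.207, 14.009, -1.623]), array([ 0.01 , -0.003,  0.001])] 0.6883215619967195 [ 0.04462814  0.48695003 -0.62094731]
```

View pics/wrist1.png

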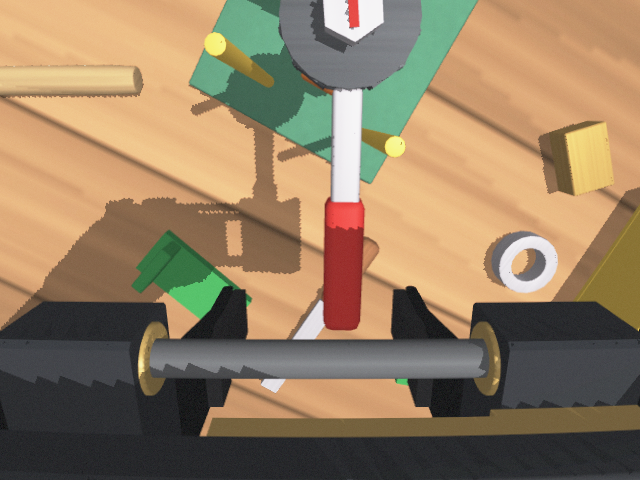

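View pics/scene1.png

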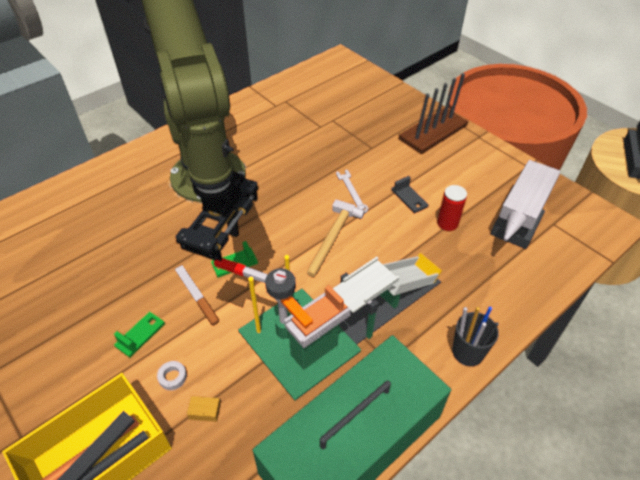

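Run:
```python
from h import *
from bench import monitor,get_image
p=np.load("fix.npy");d=get_image("wrist")
for uv,z in [((352,7),.228),((344,202),.21),((342,325),.2),((345,265),.21)]:
    w=ray_z(d,uv,z);q=inv(p,w)[0];dq=q-[-80,-34,0];print(w.round(4),q.round(1),np.hypot(*dq[:2]).round(1),np.arctan2(-dq[1],-dq[0]).round(3))
s=monitor.get_state();Rm,P=tool(s);print("grasp in img",proj(d,P+Rm@np.array([.164,0,0])),P)
```

```text
[ 0.5697 -0.1741  0.228 ] [-83.2 -40.2 228. ] 7.0 1.098
[ 0.4955 -0.2095  0.21  ] [-156.9  -76.5  210. ] 87.8 0.505
[ 0.4323 -0.2413  0.2   ] [-219.7 -109.   200. ] 158.6 0.493
[ 0.4671 -0.2246  0.21  ] [-185.1  -91.9  210. ] 120.0 0.504
grasp in img [[321.29229561 335.36750078]] [ 0.4560396  -0.21626983  0.43464228]
```

```bash
cat > st.py <<'E'
from h import *
from bench import monitor
import sys
s=monitor.get_state();p=np.load("fix.npy");Rm,P=tool(s)
g=inv(p,P+Rm@np.array([.164,0,0]))[0]; d=g-[-80,-34,0]
zf=Rm[:,2]; 
print("t",round(s["time"],2),"grasp fix",g.round(1),"R",np.hypot(d[0],d[1]).round(1),"ang",np.arctan2(-d[1],-d[0]).round(3),"toolz head-pi",((np.arctan2(zf[1],zf[0])-p[2]-np.pi+np.pi)%(2*np.pi)-np.pi).round(3),"F",np.array(s["ft_force"]).round(1),"w",round(s["grip_width"]*87,1))
if len(sys.argv)>1:
    th=float(sys.argv[1]); gg=np.array([-80,-34,198])+118*np.array([-np.cos(th),-np.sin(th),0])
    print([a.round(3) for a in delta(s,p,gg,np.pi+th)])
E
python3 -m creep '[[0,0,0,0,0,0,60]]'; python3 st.py 0.467
```

```text
time: 1.75
position: [0.4559, -0.2166, 0.4346]
tool_rot: [1.968, 0.456, -1.969]
ft_force: [-0.3, -0.3, -0.2]
grip_width: 0.691
t 1.75 grasp fix [-196.5  -84.1  270.6] R 126.8 ang 0.406 toolz head-pi 0.467 F [-0.3 -0.3 -0.2] w 60.1
[array([72.592,  7.737, -8.5  ]), array([-0.,  0.,  0.])]
```

```bash
python3 -m creep '[[0,8,-8,0,0,0,60],[25,0,0,0,0,0,60],[25,0,0,0,0,0,60],[22,0,0,0,0,0,60],[0,0,0,0,0,0,50]]'; python3 -m creep '[[0,0,0,0,0,0,40],[0,0,0,0,0,0,40]]'; python3 st.py .467
python3 - <<'E'
from h import *
from bench import get_image
for n in("wrist","top"):
    d=get_image(n);cv2.imwrite(f"pics/{n}2.png",d["img"][:,:,::-1])
E
```

```text
time: 2.25
position: [0.4665, -0.2191, 0.3595]
tool_rot: [1.965, 0.462, -1.974]
ft_force: [0.1, 0.9, -0.7]
grip_width: 0.655
time: 2.45
position: [0.468, -0.2191, 0.3642]
tool_rot: [1.969, 0.456, -1.965]
ft_force: [0.5, 0.1, 0.3]
grip_width: 0.511
t 2.45 grasp fix [-183.9  -86.6  200.2] R 116.5 ang 0.468 toolz head-pi 0.469 F [0.5 0.1 0.3] w 44.5
[array([2.182, 0.151, 1.276]), array([ 0.002, -0.001, -0.002])]
```

View pics/wrist2.png

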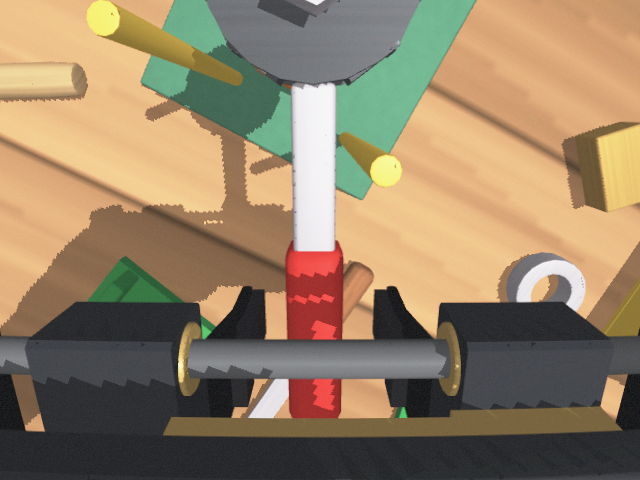

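```bash
python3 -m creep '[[2,0,1,0,0,0,30],[0,-15.3,-1,0.13,0,0,28],[0,-15.3,-1,0.13,0,0,28],[0,-15.3,-1,0.13,0,0,28],[0,-15.3,-1,0.13,0,0,28]]'; python3 st.py; python3 -m creep '[[0,-15.3,-1,0.13,0,0,28],[0,-15.3,-1,0.13,0,0,28],[0,-15.3,-1,0.13,0,0,28],[0,0,0,0,0,0,28]]'; python3 st.py -0.68
python3 - <<'E'
from h import *
from bench import get_image
for n in("wrist","top"):
    d=get_image(n);cv2.imwrite(f"pics/{n}3.png",d["img"][:,:,::-1])
E
```

```text
time: 3.05
position: [0.4539, -0.16, 0.3611]
tool_rot: [-2.188, 0.078, 2.188]
ft_force: [0.6, -2.8, -0.2]
grip_width: 0.324
t 3.05 grasp fix [-199.1  -27.8  197.1] R 119.2 ang -0.052 toolz head-pi -0.057 F [ 0.6 -2.8 -0.2] w 28.2
time: 3.45
position: [0.4666, -0.1136, 0.3612]
tool_rot: [-1.973, 0.45, 1.971]
ft_force: [-0.2, -0.4, -0.6]
grip_width: 0.32
t 3.45 grasp fix [-186.8   19.1  197.2] R 119.3 ang -0.461 toolz head-pi -0.438 F [-0.2 -0.4 -0.6] w 27.9
[array([ -0.791, -25.559,  -4.807]), array([ 0.242, -0.001,  0.001])]
```

View pics/wrist3.png

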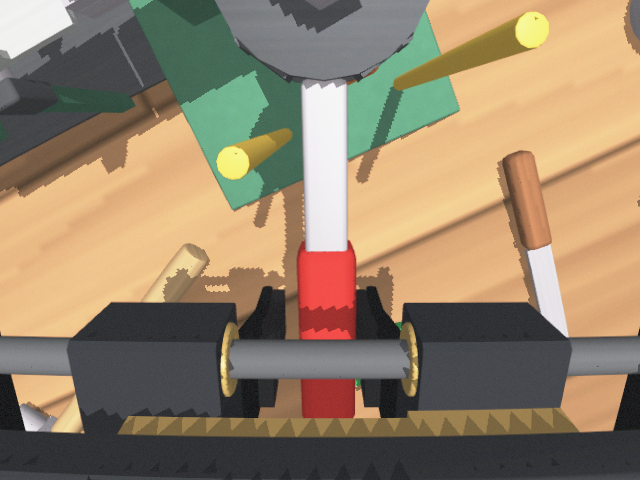

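```bash
python3 -m creep '[[0,-13,-1.5,0.115,0,0,28],[0,-13,-1.5,0.115,0,0,28],[0,0,0,0,0,0,28]]'; python3 st.py -.7
python3 - <<'E'
from h import *
from bench import get_image
for n in("wrist","top"):
    d=get_image(n);cv2.imwrite(f"pics/{n}4.png",d["img"][:,:,::-1])
E
```

```text
time: 3.85
position: [0.4819, -0.0938, 0.3609]
tool_rot: [-1.829, 0.645, 1.828]
ft_force: [-0.5, 0.2, 0.1]
grip_width: 0.322
t 3.85 grasp fix [-171.7   39.2  196.9] R 117.4 ang -0.673 toolz head-pi -0.667 F [-0.5  0.2  0.1] w 28.0
[array([-1.118, -3.294,  0.539]), array([ 0.033, -0.   ,  0.001])]
```

View pics/wrist4.png

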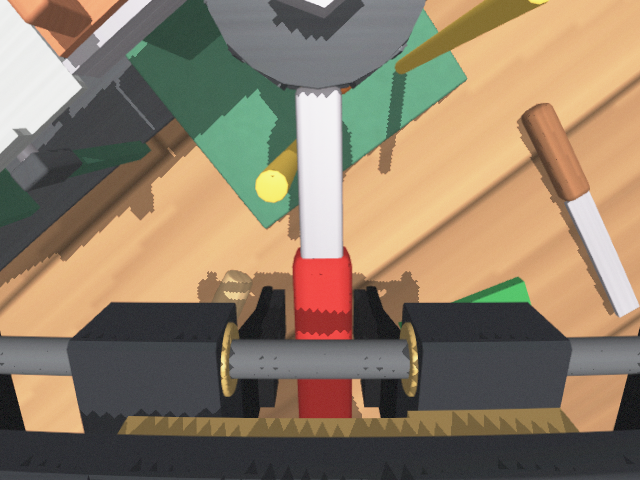

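```bash
python3 -m creep '[[0,-5,0,0.04,0,0,28],[0,0,0,0,0,0,28]]'; python3 st.py -.7;python3 -m creep '[[0,-4,0,0.03,0,0,28],[0,0,0,0,0,0,28]]'; python3 st.py -.7
```

```text
time: 4.15
position: [0.4844, -0.0909, 0.3608]
tool_rot: [-1.803, 0.679, 1.802]
ft_force: [0.9, 1.1, 0.1]
grip_width: 0.325
t 4.15 grasp fix [-169.3   41.9  196.8] R 117.2 ang -0.704 toolz head-pi -0.709 F [0.9 1.1 0.1] w 28.3
[array([-1.219,  0.526,  0.718]), array([-0.009, -0.   , -0.   ])]
time: 4.35
position: [0.4867, -0.0886, 0.3607]
tool_rot: [-1.783, 0.705, 1.784]
ft_force: [-1.8, -3.0, 1.2]
grip_width: 0.322
t 4.35 grasp fix [-167.4   44.1  196.7] R 117.2 ang -0.729 toolz head-pi -0.739 F [-1.8 -3.   1.2] w 28.0
[array([-1.316,  3.813,  0.718]), array([-0.039, -0.   , -0.002])]
```

```bash
python3 -m creep '[[0,15.5,-1,-0.133,0,0,28],[0,15.5,-1,-0.133,0,0,28],[0,15.5,-1,-0.133,0,0,28],[0,15.5,-1,-0.133,0,0,28],[0,15.5,-1,-0.133,0,0,28]]'; python3 st.py; python3 -m creep '[[0,15.5,-1,-0.133,0,0,28],[0,15.5,-1,-0.133,0,0,28],[0,15.5,-1,-0.133,0,0,28],[0,15.5,-1,-0.133,0,0,28],[0,0,0,0,0,0,28]]'; python3 st.py 0.7
```

```text
time: 4.85
position: [0.4563, -0.156, 0.361]
tool_rot: [-2.183, 0.082, 2.177]
ft_force: [4.0, 4.5, -0.4]
grip_width: 0.319
t 4.85 grasp fix [-196.3  -23.   197. ] R 116.8 ang -0.094 toolz head-pi -0.066 F [ 4.   4.5 -0.4] w 27.7
time: 5.35
position: [0.4671, -0.2182, 0.3607]
tool_rot: [1.976, 0.449, -1.974]
ft_force: [1.2, 2.3, 1.2]
grip_width: 0.319
t 5.35 grasp fix [-185.1  -85.3  196.7] R 116.9 ang 0.454 toolz head-pi 0.458 F [1.2 2.3 1.2] w 27.8
[array([-1.298, 28.574, -2.636]), array([-0.242, -0.002,  0.001])]
```

```bash
python3 -m creep '[[0,15.5,-1,-0.133,0,0,28],[0,13.5,-1,-0.115,0,0,28],[0,0,0,0,0,0,28]]'; python3 st.py 0.7; python3 -m creep '[[0,3,0,-0.02,0,0,28],[0,0,0,0,0,0,28]]'; python3 st.py 0.7;python3 - <<'E'
from h import *
from bench import get_image
for n in("wrist","top","scene"):
    d=get_image(n);cv2.imwrite(f"pics/{n}5.png",d["img"][:,:,::-1])
E
```

```text
time: 5.65
position: [0.4815, -0.2388, 0.36]
tool_rot: [1.818, 0.67, -1.827]
ft_force: [-7.2, 9.8, 6.1]
grip_width: 0.325
t 5.65 grasp fix [-171.8 -104.6  196. ] R 115.8 ang 0.656 toolz head-pi 0.707 F [-7.2  9.8  6.1] w 28.3
[array([-2.034,  3.282,  2.451]), array([0.007, 0.001, 0.011])]
time: 5.85
position: [0.4824, -0.239, 0.3599]
tool_rot: [1.804, 0.689, -1.818]
ft_force: [-11.3, 13.9, 9.7]
grip_width: 0.324
t 5.85 grasp fix [-171.6 -104.4  195.9] R 115.5 ang 0.655 toolz head-pi 0.726 F [-11.3  13.9   9.7] w 28.2
[array([-2.14 ,  2.497,  3.02 ]), array([0.026, 0.002, 0.016])]
```

View pics/wrist5.png

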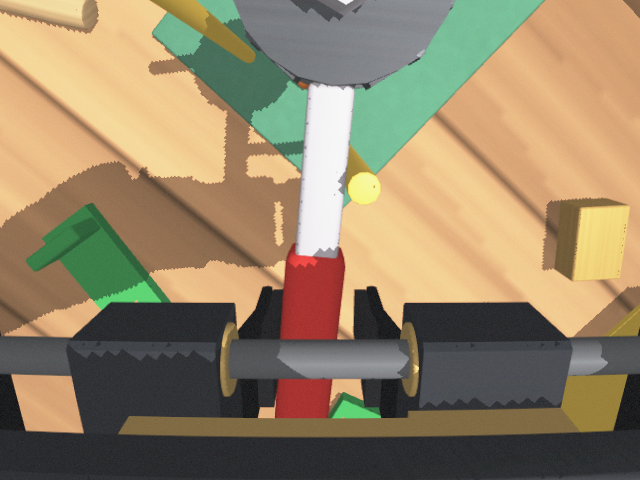

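View pics/scene5.png

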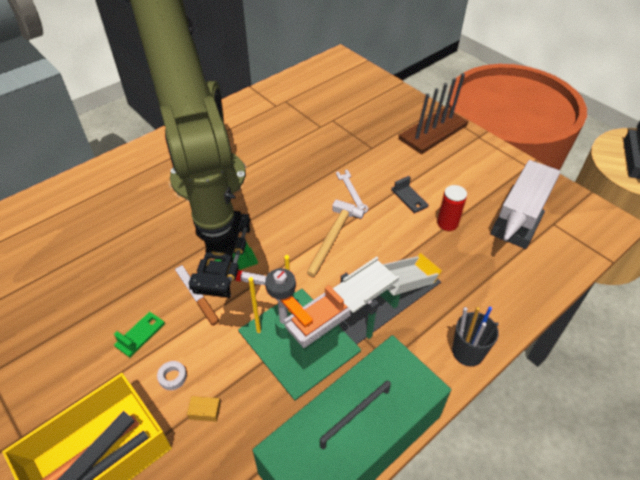

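```bash
python3 -m creep '[[-2,-15.3,1,0.13,0,0,28],[0,-15.3,-1,0.13,0,0,28],[0,-15.3,-1,0.13,0,0,28],[0,-15.3,-1,0.13,0,0,28],[0,-15.3,-1,0.13,0,0,28]]'; python3 -m creep '[[0,-15.3,-1,0.13,0,0,28],[0,-15.3,-1,0.13,0,0,28],[0,-15.3,-1,0.13,0,0,28],[0,-15.3,-1,0.13,0,0,28],[0,-15.3,-1,0.13,0,0,28]]';python3 -m creep '[[0,-11,-1,0.1,0,0,28],[0,0,0,0,0,0,28]]'; python3 st.py -0.7
```

```text
time: 6.5
position: [0.4535, -0.1754, 0.3627]
tool_rot: [2.193, 0.058, -2.193]
ft_force: [1.4, -0.7, 0.0]
grip_width: 0.324
time: 7.0
position: [0.473, -0.1027, 0.3626]
tool_rot: [-1.882, 0.58, 1.885]
ft_force: [-1.9, -1.0, 0.1]
grip_width: 0.327
time: 7.2
position: [0.4811, -0.0927, 0.3628]
tool_rot: [-1.825, 0.652, 1.824]
ft_force: [-0.8, 0.0, -0.5]
grip_width: 0.32
t 7.2 grasp fix [-172.6   40.1  198.8] R 118.6 ang -0.675 toolz head-pi -0.674 F [-0.8  0.  -0.5] w 27.9
[array([ 0.782, -2.98 , -0.715]), array([ 0.026, -0.   ,  0.   ])]
```

```bash
python3 -m creep '[[0,-6,-1,0.05,0,0,28],[0,0,0,0,0,0,28]]'; python3 st.py; python3 -m creep '[[0,15.3,-1,-0.13,0,0,28],[0,15.3,-1,-0.13,0,0,28],[0,15.3,-1,-0.13,0,0,28],[0,15.3,-1,-0.13,0,0,28],[0,15.3,-1,-0.13,0,0,28]]';  python3 -m creep '[[0,15.3,-1,-0.13,0,0,28],[0,15.3,-1,-0.13,0,0,28],[0,15.3,-1,-0.13,0,0,28],[0,15.3,-1,-0.13,0,0,28],[0,15.3,-1,-0.13,0,0,28]]'; python3 st.py;  python3 -m creep '[[0,12,-1,-0.1,0,0,28],[0,0,0,0,0,0,28]]'; python3 st.py 0.7
```

```text
time: 7.4
position: [0.4854, -0.0902, 0.3627]
tool_rot: [-1.793, 0.691, 1.792]
ft_force: [0.1, -1.0, -0.9]
grip_width: 0.32
t 7.4 grasp fix [-168.4   42.7  198.7] R 117.0 ang -0.714 toolz head-pi -0.724 F [ 0.1 -1.  -0.9] w 27.9
time: 7.9
position: [0.4556, -0.1587, 0.3631]
tool_rot: [-2.184, 0.084, 2.177]
ft_force: [3.8, 4.0, -0.9]
grip_width: 0.325
time: 8.4
position: [0.4732, -0.2315, 0.3629]
tool_rot: [1.9, 0.56, -1.897]
ft_force: [0.8, 5.6, 1.3]
grip_width: 0.327
t 8.4 grasp fix [-178.9  -98.3  198.9] R 117.9 ang 0.576 toolz head-pi 0.583 F [0.8 5.6 1.3] w 28.4
time: 8.6
position: [0.4796, -0.2399, 0.3622]
tool_rot: [1.836, 0.647, -1.842]
ft_force: [-5.6, 8.8, 4.8]
grip_width: 0.329
t 8.6 grasp fix [-173.4 -105.9  198.2] R 117.9 ang 0.656 toolz head-pi 0.68 F [-5.6  8.8  4.8] w 28.6
[array([0.2  , 3.647, 0.116]), array([-0.02, -0.  ,  0.01])]
```

```bash
python3 -m creep '[[0,-15.3,-1,0.13,0,0,28],[0,-15.3,-1,0.13,0,0,28],[0,-15.3,-1,0.13,0,0,28],[0,-15.3,-1,0.13,0,0,28],[0,-15.3,-1,0.13,0,0,28]]' >/dev/null; python3 -m creep '[[0,-15.3,-1,0.13,0,0,28],[0,-15.3,-1,0.13,0,0,28],[0,-15.3,-1,0.13,0,0,28],[0,-15.3,-1,0.13,0,0,28],[0,-15.3,-1,0.13,0,0,28]]' >/dev/null;python3 -m creep '[[0,-12,-1,0.1,0,0,28],[0,0,0,0,0,0,28]]' >/dev/null; python3 st.py -0.72
```

```text
t 9.8 grasp fix [-167.4   43.1  198.6] R 116.5 ang -0.723 toolz head-pi -0.722 F [0.3 0.4 0.3] w 28.1
[array([0.57 , 0.389, 1.481]), array([-0.002,  0.   , -0.001])]
```

```bash
python3 -m creep '[[0,15.3,0,-0.13,0,0,28],[0,15.3,-1,-0.13,0,0,28],[0,15.3,-1,-0.13,0,0,28],[0,15.3,-1,-0.13,0,0,28],[0,15.3,-1,-0.13,0,0,28]]' >/dev/null;  python3 -m creep '[[0,15.3,-1,-0.13,0,0,28],[0,15.3,-1,-0.13,0,0,28],[0,15.3,-1,-0.13,0,0,28],[0,15.3,-1,-0.13,0,0,28],[0,15.3,-1,-0.13,0,0,28]]' >/dev/null;  python3 -m creep '[[0,12,-1,-0.1,0,0,28],[0,0,0,0,0,0,28]]' >/dev/null; python3 st.py 0.68;python3 - <<'E'
from h import *
from bench import get_image
for n,(x,y) in dict(top=(365,130),scene=(260,260)).items():
    d=get_image(n);cv2.imwrite(f"pics/{n}6.png",cv2.resize(d["img"][y:y+80,x:x+100,::-1],None,fx=5,fy=5,interpolation=3))
E
```

```text
t 11.0 grasp fix [-173.2 -105.7  198.3] R 117.5 ang 0.656 toolz head-pi 0.681 F [-5.8  8.5  6.1] w 28.7
[array([0.279, 1.358, 0.413]), array([ 0.001, -0.001,  0.009])]
```

View pics/scene6.png

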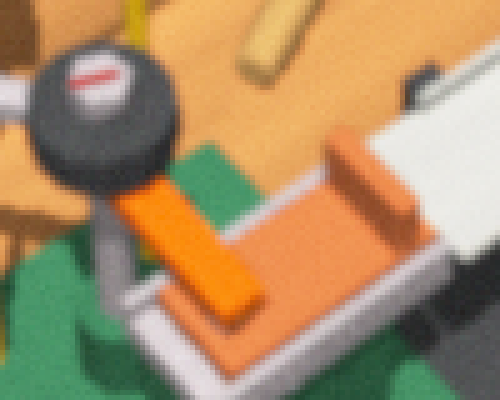

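```bash
python3 -m creep '[[0,-15.3,-1,0.13,0,0,28],[0,-15.3,-1,0.13,0,0,28],[0,-15.3,-1,0.13,0,0,28],[0,-15.3,-1,0.13,0,0,28],[0,-15.3,-1,0.13,0,0,28]]' >/dev/null; python3 -m creep '[[0,-15.3,-1,0.13,0,0,28],[0,-15.3,-1,0.13,0,0,28],[0,-15.3,-1,0.13,0,0,28],[0,-15.3,-1,0.13,0,0,28],[0,-15.3,-1,0.13,0,0,28]]' >/dev/null;python3 -m creep '[[0,-12,-1,0.1,0,0,28],[0,0,0,0,0,0,28]]' >/dev/null; python3 st.py -0.72;  python3 -m creep '[[0,15.3,0,-0.13,0,0,28],[0,15.3,-1,-0.13,0,0,28],[0,15.3,-1,-0.13,0,0,28],[0,15.3,-1,-0.13,0,0,28],[0,15.3,-1,-0.13,0,0,28]]'|grep for;  python3 -m creep '[[0,15.3,-1,-0.13,0,0,28],[0,15.3,-1,-0.13,0,0,28],[0,15.3,-1,-0.13,0,0,28],[0,15.3,-1,-0.13,0,0,28],[0,15.3,-1,-0.13,0,0,28]]' |grep for;  python3 -m creep '[[0,12,-1,-0.1,0,0,28],[0,0,0,0,0,0,28]]' >/dev/null; python3 st.py 0.68
```

```text
t 12.3 grasp fix [-167.2   43.2  198.6] R 116.5 ang -0.725 toolz head-pi -0.721 F [-0.7 -0.1 -0.7] w 28.2
[array([0.638, 0.632, 1.494]), array([-0.001,  0.   , -0.001])]
ft_force: [3.8, 3.5, 0.3]
ft_force: [0.9, 5.2, 1.4]
t 13.5 grasp fix [-172.8 -105.3  198.4] R 117.0 ang 0.656 toolz head-pi 0.682 F [-4.5  7.7  5.3] w 28.1
[array([0.34 , 1.449, 0.861]), array([ 0.002, -0.001,  0.009])]
```

Fifth cycle, with smaller blocks since the hard stop may come up.

```bash
python3 -m creep '[[0,-15.3,0,0.13,0,0,28],[0,-15.3,-1,0.13,0,0,28],[0,-15.3,-1,0.13,0,0,28],[0,-15.3,-1,0.13,0,0,28],[0,-15.3,-1,0.13,0,0,28]]' >/dev/null; python3 -m creep '[[0,-15.3,-1,0.13,0,0,28],[0,-15.3,-1,0.13,0,0,28],[0,-15.3,-1,0.13,0,0,28],[0,-15.3,-1,0.13,0,0,28],[0,-15.3,-1,0.13,0,0,28]]' >/dev/null;python3 -m creep '[[0,-12,-1,0.1,0,0,28],[0,0,0,0,0,0,28]]' >/dev/null; python3 st.py -0.72;  python3 -m creep '[[0,15.3,0,-0.13,0,0,28],[0,15.3,-1,-0.13,0,0,28],[0,15.3,-1,-0.13,0,0,28]]' >/dev/null; python3 st.py; python3 -m creep '[[0,15.3,-1,-0.13,0,0,28],[0,15.3,-1,-0.13,0,0,28]]'>/dev/null; python3 st.py
```

```text
t 14.7 grasp fix [-167.6   43.3  198.7] R 116.9 ang -0.723 toolz head-pi -0.72 F [ 0.5 -0.3 -0.7] w 27.8
[array([0.673, 0.339, 1.123]), array([-0.,  0.,  0.])]
t 15.0 grasp fix [-190.8    4.8  199.1] R 117.4 ang -0.337 toolz head-pi -0.324 F [ 4.5  2.4 -1.8] w 28.1
t 15.2 grasp fix [-195.4  -18.9  199. ] R 116.4 ang -0.131 toolz head-pi -0.061 F [ 8.9 22.7 -1.6] w 28.1
```

Run:
```python
from h import *
from bench import get_image
for n,(x,y) in dict(top=(365,130),scene=(260,260)).items():
    d=get_image(n);cv2.imwrite(f"pics/{n}7.png",cv2.resize(d["img"][y:y+80,x:x+100,::-1],None,fx=5,fy=5,interpolation=3))
```

```text
(no output)
```

View pics/scene7.png

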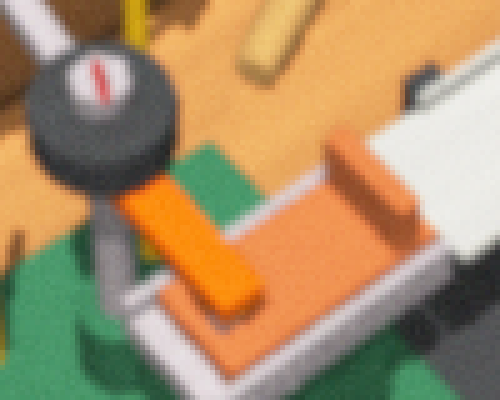

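```bash
python3 -m creep '[[0,-10,0,0.05,0,0,40],[0,0,0,0,0,0,60],[0,0,0,0,0,0,60]]'; python3 st.py;  python3 -m creep '[[-30,0,0,0,0,0,60],[-40,0,0,0,0,0,60],[-40,0,0,0,0,0,0],[0,0,0,0,0,0,0]]'
python3 - <<'E'
from h import *
from bench import monitor
s=monitor.get_state();p=np.load("fix.npy");R0,P0=tool(s);print(s["joint_positions"].round(2))
for phi in (np.pi,0):print([a.round(3) for a in delta(s,p,(0,10,250),phi)])
E
```

```text
time: 15.6
position: [0.458, -0.1457, 0.3634]
tool_rot: [-2.161, 0.134, 2.145]
ft_force: [7.8, 6.4, -1.8]
grip_width: 0.514
t 15.6 grasp fix [-193.9  -12.4  199.4] R 116.0 ang -0.187 toolz head-pi -0.117 F [ 7.8  6.4 -1.8] w 44.7
time: 16.0
position: [0.4567, -0.1489, 0.4787]
tool_rot: [-2.166, 0.147, 2.143]
ft_force: [1.0, -0.7, 0.7]
grip_width: 0.582
[ 0.7  -0.06 -0.41  1.73 -0.02  1.46 -1.42]
[array([  66.623,  -49.996, -191.11 ]), array([-0.121, -0.01 , -0.003])]
[array([  66.623,  -49.996, -191.11 ]), array([ 3.021, -0.005,  0.016])]
```

```bash
python3 -m creep '[[0,-10,-32,-0.04,0,0,0],[0,-10,-34,-0.04,0,0,0],[0,-10,-34,-0.04,0,0,0],[0,-10,-34,0,0,0,0],[0,-10,-34,0,0,0,0]]' >/dev/null; python3 -m creep '[[0,0,-24,0,0,0,0],[0,0,0,0,0,0,0]]'
python3 - <<'E'
from h import *
from bench import monitor,get_image
s=monitor.get_state();p=np.load("fix.npy");print(s["joint_positions"].round(2))
print([a.round(3) for a in delta(s,p,(3,7,175),np.pi)])
for n in("wrist","top","scene"):
    d=get_image(n);cv2.imwrite(f"pics/{n}8.png",d["img"][:,:,::-1])
    for P in [(0,38,185),(0,-34,182),(0,7,157),(-80,-34,228)]: print(n,P,proj(d,fx(p,P)).round())
E
```

```text
time: 16.7
position: [0.6527, -0.11, 0.4703]
tool_rot: [-2.213, 0.011, 2.216]
ft_force: [1.7, -0.2, 0.8]
grip_width: 0.021
[ 0.49  0.37 -0.5   1.3   0.17  1.52 -1.57]
[array([131.281,  18.13 ,  -4.108]), array([0.   , 0.002, 0.002])]
wrist (0, 38, 185) [[300. 240.]]
wrist (0, -34, 182) [[411. 239.]]
wrist (0, 7, 157) [[346. 229.]]
wrist (-80, -34, 228) [[418. 387.]]
top (0, 38, 185) [[371. 148.]]
top (0, -34, 182) [[404. 150.]]
top (0, 7, 157) [[384. 152.]]
top (-80, -34, 228) [[406. 182.]]
scene (0, 38, 185) [[330. 295.]]
scene (0, -34, 182) [[303. 315.]]
scene (0, 7, 157) [[319. 311.]]
scene (-80, -34, 228) [[278. 276.]]
```

View pics/wrist8.png

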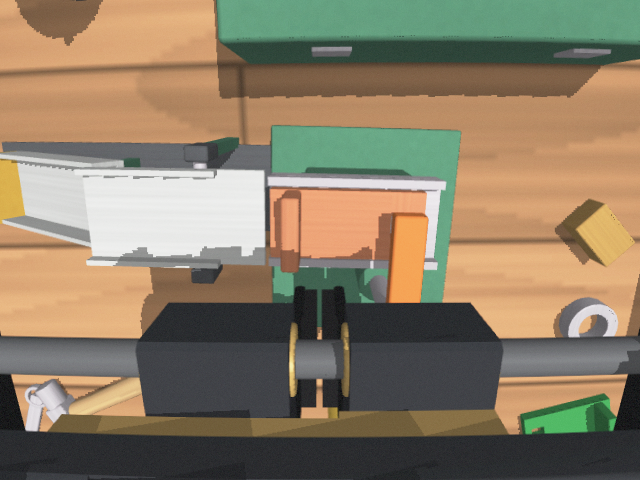

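View pics/scene8.png

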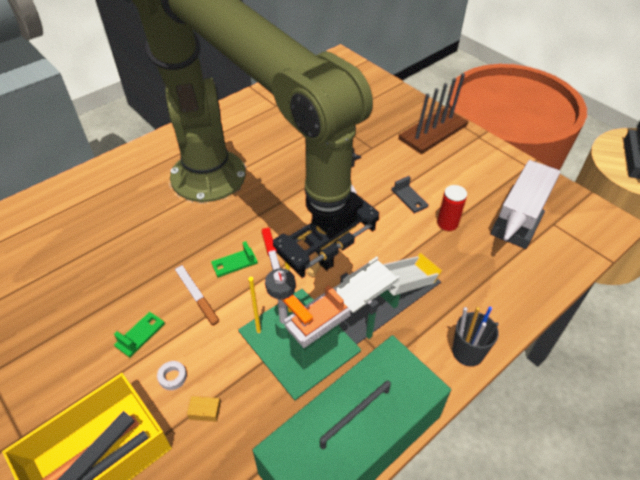

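```bash
python3 -m creep '[[0,9,-3,0,0,0,0],[0,9,-3,0,0,0,0],[30,0,0,0,0,0,0],[30,0,0,0,0,0,0],[0,0,0,0,0,0,0]]'
python3 - <<'E'
from h import *
from bench import monitor,get_image
s=monitor.get_state();p=np.load("fix.npy")
print([a.round(3) for a in delta(s,p,(5,7,175),np.pi)])
d=get_image("wrist");cv2.imwrite(f"pics/wrist9.png",d["img"][:,:,::-1])
for P in [(0,38,185),(0,-34,182),(-25,7,152),(25,7,152),(5,7,157)]: print(P,proj(d,fx(p,P)).round())
E
```

```text
time: 17.35
position: [0.6552, -0.1292, 0.4083]
tool_rot: [-2.203, 0.02, 2.221]
ft_force: [-0.7, 0.4, -0.6]
grip_width: 0.004
[array([69.235, -1.322, -3.759]), array([-0.007,  0.008,  0.   ])]
(0, 38, 185) [[256. 277.]]
(0, -34, 182) [[398. 274.]]
(-25, 7, 152) [[318. 296.]]
(25, 7, 152) [[318. 213.]]
(5, 7, 157) [[318. 250.]]
```

View pics/wrist9.png

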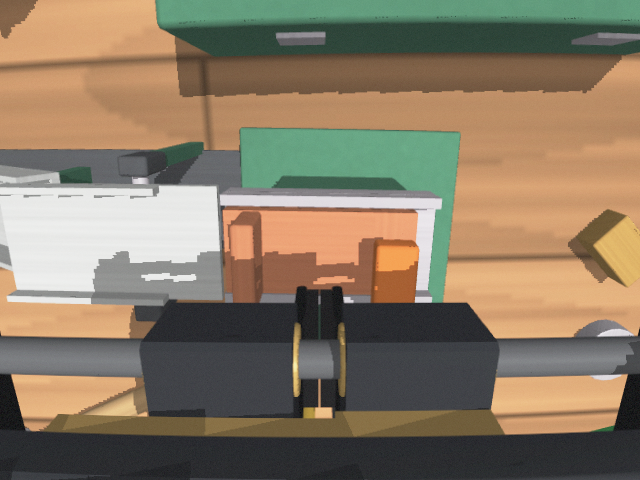

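```bash
python3 -m creep '[[20,0,-5,0,0,0,0],[20,0,0,0,0,0,0],[18,0,0,0,0,0,0],[8,0,0,0,0,0,0],[0,0,0,0,0,0,0]]'
python3 - <<'E'
from h import *
from bench import monitor,get_image
s=monitor.get_state();p=np.load("fix.npy")
print([a.round(3) for a in delta(s,p,(5,7,175),np.pi)],s["ft_force"])
for n in("wrist","scene"):
    d=get_image(n);cv2.imwrite(f"pics/{n}10.png",d["img"][:,:,::-1])
cv2.imwrite("pics/scene10c.png",cv2.resize(d["img"][230:350,240:400,::-1],None,fx=4.5,fy=4.5,interpolation=3))
E
```

```text
time: 17.9
position: [0.6617, -0.1279, 0.3472]
tool_rot: [-2.213, 0.02, 2.213]
ft_force: [0.7, 0.4, 0.6]
grip_width: 0.006
[array([8.17 , 0.043, 3.306]), array([-0.006,  0.   , -0.   ])] [0.74920527 0.40120036 0.56215584]
```

View pics/scene10c.png

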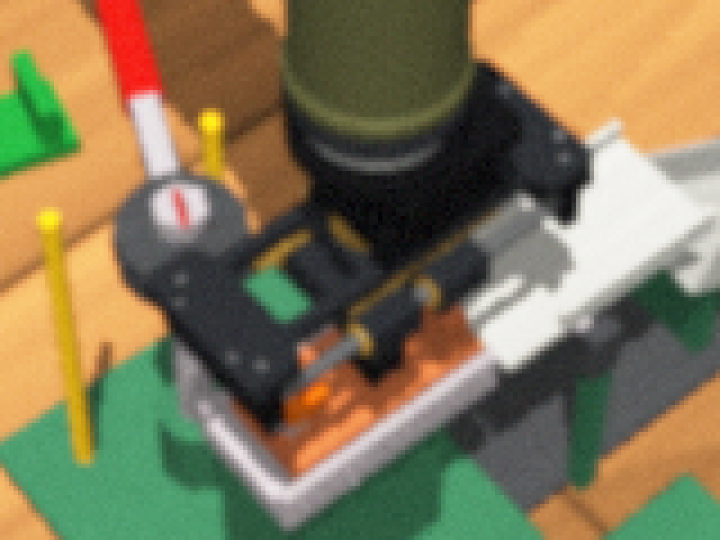

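View pics/wrist10.png

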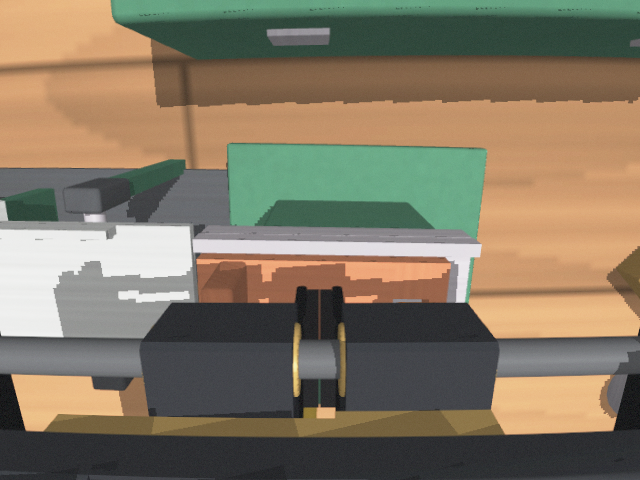

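```bash
python3 -m creep '[[5,0,2,0,0,0,0],[0,0,0,0,0,0,0]]'; python3 st.py; python3 -m creep '[[2,-6,0,0,0,0,0],[0,-6,0,0,0,0,0],[0,-6,0,0,0,0,0],[0,-6,0,0,0,0,0],[0,-6,0,0,0,0,0]]'; python3 st.py
```

```text
time: 18.2
position: [0.6595, -0.1274, 0.3421]
tool_rot: [-2.213, 0.019, 2.213]
ft_force: [-0.8, -0.1, 0.0]
grip_width: 0.008
t 18.2 grasp fix [  6.1   7.5 178.1] R 95.6 ang -2.693 toolz head-pi -0.005 F [-0.8 -0.1  0. ] w 0.7
time: 18.7
position: [0.6601, -0.0985, 0.3398]
tool_rot: [-2.214, 0.023, 2.214]
ft_force: [-0.0, -5.5, 0.3]
grip_width: 0.005
t 18.7 grasp fix [  6.4  36.  175.8] R 111.2 ang -2.46 toolz head-pi -0.007 F [-0.  -5.5  0.3] w 0.4
```

```bash
for i in 1; do python3 -m creep '[[0,-7,0,0,0,0,0],[0,-7,0,0,0,0,0],[0,-7,0,0,0,0,0],[0,-7,0,0,0,0,0],[0,-7,0,0,0,0,0]]'; done; python3 st.py
python3 - <<'E'
from h import *
from bench import monitor,get_image
for n in("top","scene"):
    d=get_image(n)
    x,y=(230,110) if n=="top" else (240,220)
    cv2.imwrite(f"pics/{n}11.png",cv2.resize(d["img"][y:y+140,x:x+210,::-1],None,fx=3.5,fy=3.5,interpolation=3))
E
```

```text
time: 19.2
position: [0.6608, -0.0615, 0.3397]
tool_rot: [-2.213, 0.018, 2.213]
ft_force: [-0.3, -3.0, 0.3]
grip_width: 0.004
t 19.2 grasp fix [  6.6  73.5 175.7] R 138.1 ang -2.249 toolz head-pi -0.005 F [-0.3 -3.   0.3] w 0.4
```

View pics/scene11.png

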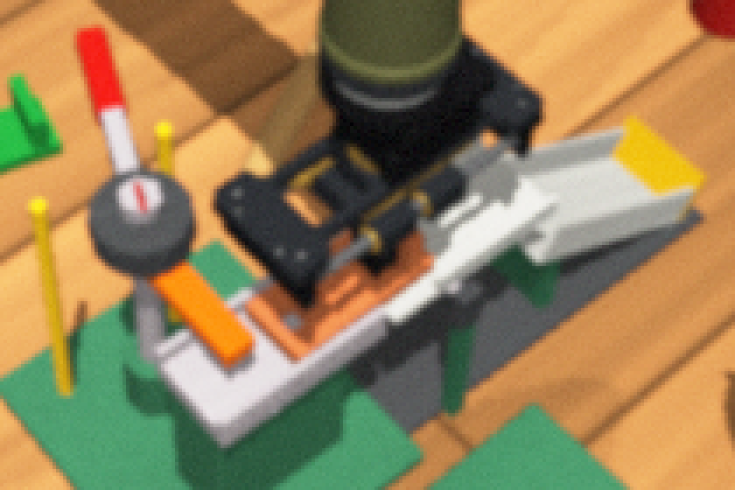

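```bash
python3 -m creep '[[0,-6,0,0,0,0,0],[0,-6,0,0,0,0,0],[0,-6,0,0,0,0,0],[0,-6,0,0,0,0,0],[0,-6,0,0,0,0,0]]'|grep for; python3 -m creep '[[0,-5,0,0,0,0,0],[0,-5,0,0,0,0,0],[0,-5,0,0,0,0,0]]'|grep for; python3 st.py
python3 - <<'E'
from h import *
from bench import monitor,get_image
for n in("top","scene"):
    d=get_image(n)
    x,y=(230,110) if n=="top" else (240,220)
    cv2.imwrite(f"pics/{n}12.png",cv2.resize(d["img"][y:y+140,x:x+210,::-1],None,fx=3.5,fy=3.5,interpolation=3))
E
```

```text
ft_force: [-0.8, -3.4, -0.6]
ft_force: [-0.1, -2.2, 1.0]
t 20.1 grasp fix [  6.8 118.1 175.7] R 175.1 ang -2.09 toolz head-pi -0.005 F [-0.1 -2.2  1. ] w 0.5
```

View pics/scene12.png

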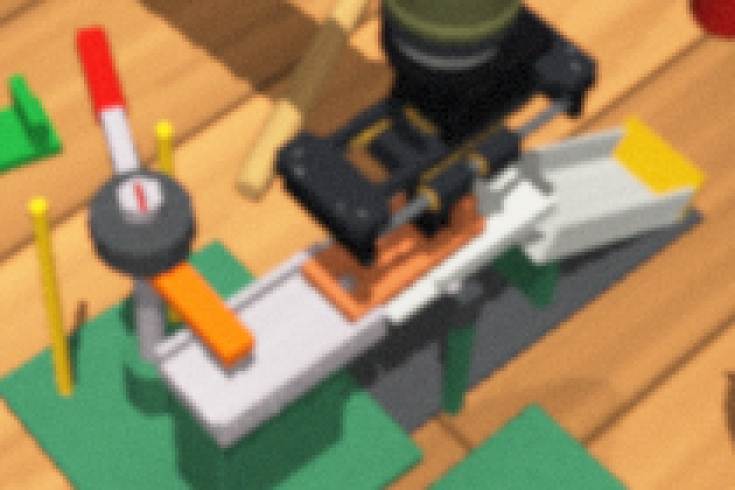

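```bash
python3 -m creep '[[0,-4,0,0,0,0,0],[0,-4,0,0,0,0,0],[0,-4,0,0,0,0,0]]'|grep for; python3 st.py;python3 -m creep '[[0,-4,0,0,0,0,0],[0,-4,0,0,0,0,0]]'|grep for; python3 st.py
python3 - <<'E'
from h import *
from bench import monitor,get_image
for n in("top","scene"):
    d=get_image(n)
    x,y=(230,110) if n=="top" else (240,220)
    cv2.imwrite(f"pics/{n}13.png",cv2.resize(d["img"][y:y+140,x:x+210,::-1],None,fx=3.5,fy=3.5,interpolation=3))
E
```

```text
ft_force: [-0.4, -1.6, -0.4]
t 20.5 grasp fix [  6.9 129.7 175.6] R 185.3 ang -2.059 toolz head-pi -0.006 F [-0.4 -1.6 -0.4] w 0.4
ft_force: [-0.5, -1.3, -0.6]
t 20.7 grasp fix [  6.9 138.  175.6] R 192.7 ang -2.039 toolz head-pi -0.005 F [-0.5 -1.3 -0.6] w 0.8
```

View pics/scene13.png

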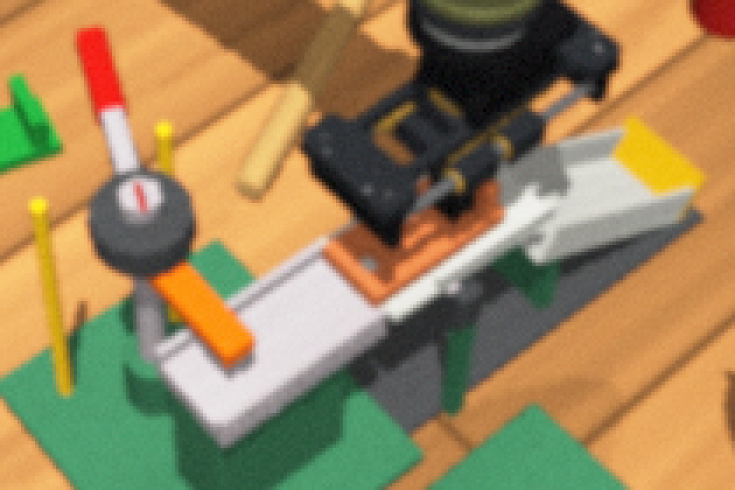

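```bash
python3 -m creep '[[0,-3,0,0,0,0,0],[0,-3,0,0,0,0,0],[0,0,0,0,0,0,0]]'|grep for; python3 st.py;python3 -m creep '[[0,-3,0,0,0,0,0],[0,0,0,0,0,0,0]]'|grep for; python3 st.py
python3 - <<'E'
from h import *
from bench import monitor,get_image
for n in("top","scene"):
    d=get_image(n)
    x,y=(230,110) if n=="top" else (240,220)
    cv2.imwrite(f"pics/{n}14.png",cv2.resize(d["img"][y:y+140,x:x+210,::-1],None,fx=3.5,fy=3.5,interpolation=3))
E
```

```text
ft_force: [0.6, -0.3, 0.4]
t 21.1 grasp fix [  7.  144.6 175.9] R 198.7 ang -2.024 toolz head-pi -0.004 F [ 0.6 -0.3  0.4] w 0.8
ft_force: [-0.8, 0.8, 0.1]
t 21.3 grasp fix [  7.  147.4 175.9] R 201.2 ang -2.018 toolz head-pi -0.005 F [-0.8  0.8  0.1] w 0.5
```

View pics/scene14.png

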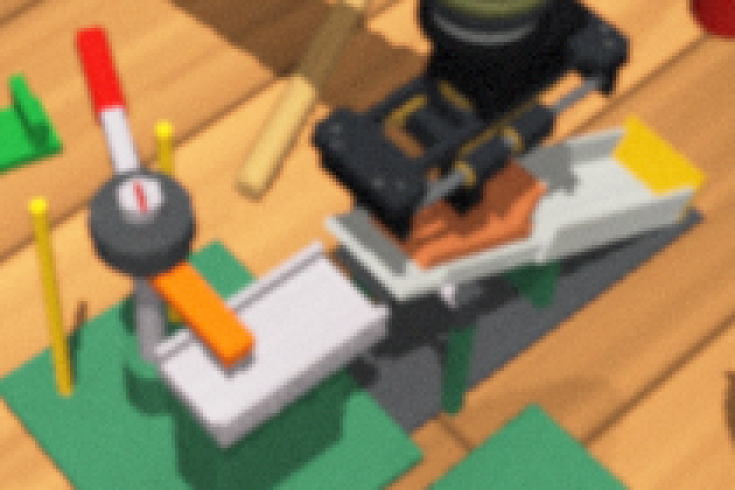

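```bash
python3 -m creep '[[0,0,0,0,0,0,0],[0,0,0,0,0,0,0],[0,0,0,0,0,0,0]]'|grep for
python3 - <<'E'
from h import *
from bench import monitor,get_image
for n in("top","scene"):
    d=get_image(n)
    x,y=(230,110) if n=="top" else (240,220)
    cv2.imwrite(f"pics/{n}15.png",cv2.resize(d["img"][y:y+140,x:x+210,::-1],None,fx=3.5,fy=3.5,interpolation=3))
E
```

```text
ft_force: [-0.5, -0.4, 0.1]
```

View pics/scene15.png

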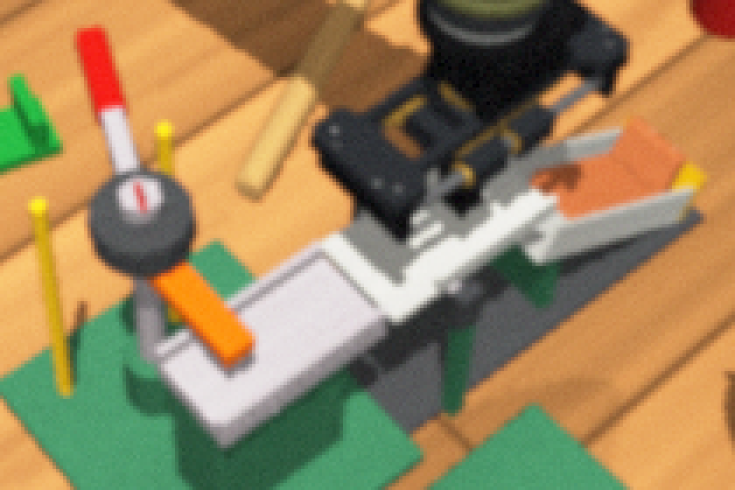

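The scene picture shows the bracket against the yellow stop at crop (660,155) and the tray swinging back level. I'll lift straight up and check again.

```bash
python3 -m creep '[[-20,0,0,0,0,0,0],[-40,0,0,0,0,0,0],[-40,0,0,0,0,0,0],[-30,0,0,0,0,0,0],[0,0,0,0,0,0,0]]'; python3 -m creep '[[0,0,30,0,0,0,0],[0,0,40,0,0,0,0],[0,0,40,0,0,0,0],[0,0,0,0,0,0,0],[0,0,0,0,0,0,0]]'
python3 - <<'E'
from h import *
from bench import monitor,get_image
p=np.load("fix.npy")
for n in("top","scene"):
    d=get_image(n)
    cv2.imwrite(f"pics/{n}16f.png",d["img"][:,:,::-1])
    x,y=(220,100) if n=="top" else (240,220)
    cv2.imwrite(f"pics/{n}16.png",cv2.resize(d["img"][y:y+140,x:x+210,::-1],None,fx=3.5,fy=3.5,interpolation=3))
E
```

```text
time: 22.3
position: [0.6626, 0.0121, 0.4757]
tool_rot: [-2.223, 0.019, 2.202]
ft_force: [1.2, 0.1, 0.2]
grip_width: 0.003
time: 22.8
position: [0.5515, 0.0133, 0.4698]
tool_rot: [-2.214, 0.021, 2.212]
ft_force: [0.5, 0.0, -0.1]
grip_width: 0.005
```

View pics/scene16.png

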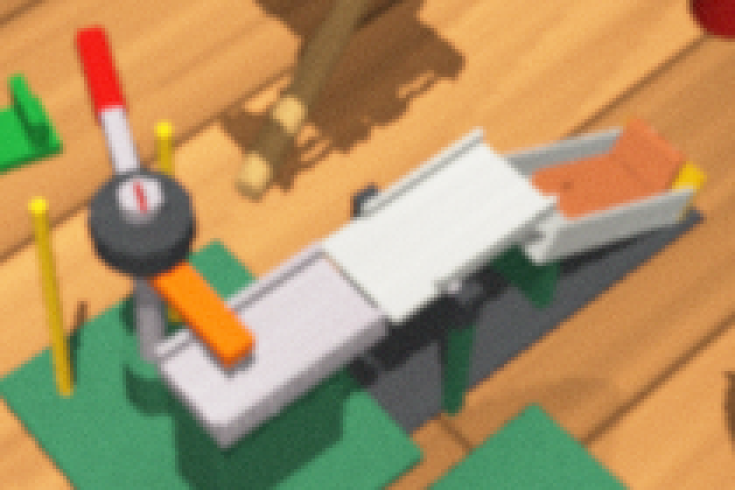

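View pics/top16f.png

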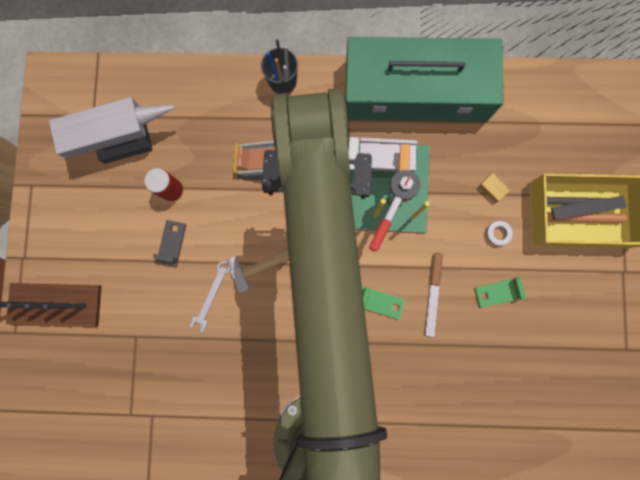

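```bash
python3 -c "
from bench import ctrl; print(ctrl.close_job())"
```

```text
the job is handed in; nothing more can be done
None
```

The job is done and handed in at about 23 s of the 72 s allowed; the hand-in gave no verdict.

- **Strap:** I worked the red handle through four full back-and-forth swings and part of a fifth. On the fifth the force jumped to about 24 N, so I took it that the strap had reached its hard stop. By my count the strap climbed about 13 mm, which puts the toe near 159 mm, about 7 mm above the bracket's flange. The picture showed the toe out of its hole and above the flange. I did not measure the toe's height directly.
- **Bracket:** I pushed it low on its upright leg with the closed fingers, using 2 to 6 N. The tray tipped under the bracket's weight and the bracket slid down the chute.
- **Last pictures:** The bracket rests against the yellow stop and the tray has swung back level. The other tools look to be where they were, though the arm hides part of the hammer's handle. The gripper is above and clear of everything.
- **Disagreements:** The cameras differed by about 3 mm on where the fixture stands, and I allowed for that. The handle moved a little further back as I withdrew. It only clicks in that direction, so the strap was not affected.
- **Forces:** The highest wrist force I read was about 24 N. At one turn the handle was also pressed against its yellow post with about 20 N. The readings came only between moves, so a brief peak could have been missed.

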